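# Gauge the middle dosing collar on the stepped sizing cone

## Robot

A 6-joint arm with a two-finger parallel gripper is mounted at the origin on the work surface. World frame = base frame: x ahead of the robot, y to its left, z up, the work surface at z = 0. Lengths are in m, angles in rad, forces in N, time in s.
With the tool pointing down it reaches from about 0.3 to 0.875 m from the base axis. Payload 4.2 kg.
Tool frame: the origin (TCP) lies midway between the tips of the shut fingers; the grasp point (between the pads) lies 19 mm behind it; y points along the fingers, x is the direction in which the jaws open and shut, and the axes are right-handed (so a half turn about y gives the same grasp; the last joint's range is limited). The gripper opens to 85 mm and grips with 20 to 120 N. Pads are 22 mm wide; open, the fingers measure 114 mm over their backs; the gripper's body (76 mm by 85 mm) begins 54 mm behind the grasp point. The pads swing forward as they close: fully open they stand 13 mm farther back than shut.
Start: joints at [-1.259, 0.32, 1.565, -0, 1.257, -0.02], TCP at [0.187, -0.544, 0.231] pointing down, gripper open.
Joint ranges: [-3.11, 3.11], [-0.84, 2.01], [0.21, 2.61], [-1.34, 4.49], [0.05, 2.63], [-2.56, 2.56]. Speed limits (rad/s): [2.57, 2.57, 3.14, 3.14, 3.14, 3.14].

## Interface

Orientations are given as [roll, pitch, yaw] about the fixed x, y, z axes, in that order (R = Rz(yaw) Ry(pitch) Rx(roll)).
In Python, from cell import status, vision, finish_job gives the robot as it stands.
- The arm moves only by the shell command python3 -m pendant 'ROWS' [OPENING] [FORCE]. ROWS is text: rows parted by semicolons, each of 4 numbers parted by spaces: the shift along the tool's x, y, z in m, then the turn about the tool's y in rad. A call has 1 to 12 rows; each row is the pose to reach, as a shift and turn from the pose measured when the call began, along the tool's axes at that moment; what a row does not reach only later rows make up. A row lasts 1/12 s, in which the tool goes at most 41.7 mm and 7.16 degrees, less where a joint would pass 70% of its speed; a pose out of reach is approached as far as the arm can. A call with a gripper value outside its range is refused whole. OPENING is the closure, from 0 (fully open) to 1 (shut), set as the call begins (- or left out, the last holds). The fingers move at their own pace and stop on an object; FORCE is the grip in N (left out, the last holds). Time passes only in rows, so rows that repeat a pose let the fingers close. It gives the time, the measured TCP pose, the force and the opening at its end, in the units of the state.
- status.get_obs(): the state, without advancing time (a new reading comes with each control period).
- vision.read_camera(name): name is "scene" or "top" or "wrist"; returns a dict with "frame" (420x560x3 uint8, red, green, blue), "range_z" (420x560 float32, m along the optical axis (not along the pixel's ray), 0 where there is no reading), "K" (3x3 intrinsics, pixels), "rvec" (rotation vector, rad) and "tvec" (3), from world to camera coordinates, as OpenCV has them. Camera axes: x right, y down, z forward; pixel columns grow to the right and rows downward; lengths in m; the calibration is good to about 2 mm. A picture is of the moment at which its call begins.
- finish_job(): hands the job in, once; it reports no verdict.
The state is a dict: "time_s": time; "qpos": joint angles; "dq": joint speeds; "joint_efforts": joint torques, N m; "tool_pos": TCP position; "ee_rot": TCP orientation; "ft_force": force on the tool from outside, world axes, zero at the start; "torque": the same for the moment, N m; "opening": finger opening in m.
Only numpy, scipy, OpenCV 4.12 (cv2) and the standard library are available. Lean on these libraries where they do the work, as an engineer would, in place of code of your own. Each camera call takes 0.05 s, during which the arm holds its last target.

## Task

Check the size of the middle-sized of the three plain steel dosing collars: pick it up, slide it down over the stepped metal sizing cone until it stops on the step marked with two grooves, and let go so that it stays there, level, for its size to be read off. Bring it all the way down in the gripper rather than dropping it, and leave the other two collars where they lie.

Things in the scene. Friction and masses are not known exactly. Their poses are not given: they have to be found in the camera images.
- medium_c (a point): centre (half-way up, on the axis) of the middle-sized collar: a plain steel ring lying flat on the counter, open at both ends, outside diameter 56 mm, bore 44 mm, height 26 mm, about 190 g. z is its axis; both faces are alike. Grasp it from above across its outside.
- cone: fixed upright aluminium sizing cone; origin under its centre on the counter, z up. Foot 84 mm wide, 12 high; tiers (height: width at bottom to top, mm) 12-34: 54 to 51; 34-58: 40 to 37; 58-72: 26 to 20; nose to 78, tip 10 wide. Dark grooves under each step: one at 58 (stops small collar), two at 34 (middle collar, centre then at 47), three round the foot (large). The upturned funnel is not it.
- small_c (a point): centre of the small collar, not to be moved: plain steel ring lying flat, outside diameter 42 mm, bore 30 mm, height 26 mm.
- large_c (a point): centre of the large collar, not to be moved: plain steel ring lying flat, outside diameter 70 mm, bore 58 mm, height 26 mm.

How it is judged:
By the outcome, as a careful person would: the job done as asked, in the order asked, and still so for the second after the job is handed in, with the robot touching nothing.
It also fails if it takes over 38 s, if anything falls off the work surface, if the arm or the gripper's body presses on something with over 40 N, if the wrist force passes 120 N, or if a joint passes its speed limit or range.

## Working session

There is one attempt and no reset: what is moved stays moved. The work goes in short steps, Python scripts to look and compute and a shell command to move; the robot and the scene stay as the last step left them, time stands still between calls to the robot, and variables do not carry over. Pictures are saved under pics/ and viewed, and the job is handed in when it is done.

```bash
ls; mkdir -p pics; cat > h.py <<'E'
import numpy as np, cv2
from cell import status, vision
def cap(n,tag):
    d=vision.read_camera(n); cv2.imwrite(f'pics/{tag}.png',d['frame'][:,:,::-1]); np.savez(f'{tag}.npz',**d); return d
def world(d):
    R=cv2.Rodrigues(np.array(d['rvec'],float))[0]; t=np.array(d['tvec'],float).ravel(); K=np.array(d['K'])
    z=d['range_z']; v,u=np.indices(z.shape)
    P=np.stack([(u-K[0,2])/K[0,0]*z,(v-K[1,2])/K[1,1]*z,z],-1)
    W=(P-t)@R; W[z==0]=np.nan; return W
E
python3 - <<'E'
from h import *
o=status.get_obs(); print(o)
for n in('top','scene'):
    d=cap(n,n+'0'); print(n,d['K'],d['rvec'],d['tvec'])
E
```

```text
pics
{'time_s': 0.0, 'qpos': array([-1.25898879e+00,  3.20305486e-01,  1.56570811e+00, -1.34208581e-05,
        1.25736776e+00, -1.99989266e-02]), 'dq': array([-1.73722256e-03, -4.82761706e-04, -4.77716234e-05,  1.99929621e-04,
        3.53205739e-04, -6.17431861e-04]), 'joint_efforts': array([-2.50904719e-03, -4.15536511e+01, -2.34164053e+01, -2.64919081e-04,
        8.11820937e-03, -4.92414600e-06]), 'tool_pos': array([ 0.18715705, -0.54318004,  0.23046315]), 'ee_rot': array([-1.57077331,  0.0017886 , -1.23898569]), 'ft_force': array([-0.12400193,  0.09391608,  0.0683932 ]), 'torque': array([-0.00448811,  0.06024192, -0.03036348]), 'opening': 0.08507236461804736}
top [[502.22359533   0.         279.33041172]
 [  0.         502.22359533 216.80457585]
 [  0.           0.           1.        ]] [ 2.16008323 -2.11212739  0.16653231] [-0.01499561  0.56707266  0.76746896]
scene [[434.44895193   0.         281.41615227]
 [  0.         434.44895193 203.01968879]
 [  0.           0.           1.        ]] [ 2.44387465  0.81580818 -0.23707882] [-0.42645165 -0.28150162  1.0963894 ]
```

View pics/top0.png

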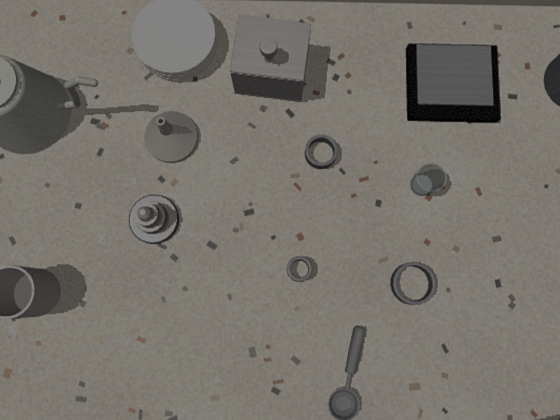

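View pics/scene0.png

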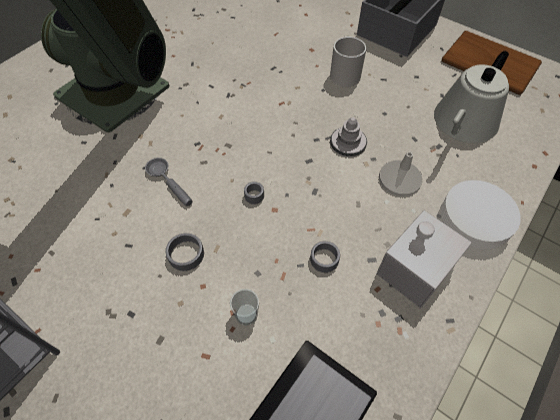

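The top view shows the cone at about (153,219), with the funnel separate at (171,136). The small collar is at (300,268), the middle at (321,152) and the large at (413,284). Next I measure them.

```bash
cat > m.py <<'E'
from h import *
def circ(xy):
    A=np.c_[2*xy,np.ones(len(xy))]; s=np.linalg.lstsq(A,(xy**2).sum(1),rcond=None)[0]; return s[:2],np.sqrt(s[2]+s[:2]@s[:2])
E
python3 - <<'E'
from m import *
for tag,pts in(('top0',dict(small=(300,268),med=(321,152),large=(413,284),cone=(153,219))),('scene0',dict(small=(254,192),med=(325,256),large=(185,251),cone=(349,138)))):
    d=dict(np.load(tag+'.npz')); W=world(d)
    for n,(u,v) in pts.items():
        w=W[v-45:v+45,u-45:u+45].reshape(-1,3); w=w[~np.isnan(w[:,0])]
        print(tag,n,'table z',np.median(w[:,2]).round(4))
        if n!='cone':
            c0=np.median(W[v-14:v+14,u-14:u+14].reshape(-1,3),0)[:2]
            t=w[(w[:,2]>.022)&(w[:,2]<.031)&(np.hypot(*(w[:,:2]-c0).T)<.05)]
            (c,r),_=cv2.minEnclosingCircle((t[:,:2]*1000).astype(np.float32)); print('  top',len(t),t[:,2].mean().round(4),'enc',np.round(c,1),round(r,1),'fit',circ(t[:,:2]))
        else:
            for a,b in((.009,.015),(.031,.037),(.055,.061),(.065,.085)):
                t=w[(w[:,2]>a)&(w[:,2]<b)]
                (c,r),_=cv2.minEnclosingCircle((t[:,:2]*1000).astype(np.float32)); print('  ',a,len(t),'enc',np.round(c,1),round(r,1),t.mean(0).round(4),t[:,2].max().round(4))
E
```

```text
top0 small table z -0.0001
  top 0 nan enc 0.0 0.0 fit (array([0., 0.]), np.float64(0.0))
top0 med table z -0.0001
  top 0 nan enc 0.0 0.0 fit (array([0., 0.]), np.float64(0.0))
top0 large table z 0.0
  top 0 nan enc 0.0 0.0 fit (array([0., 0.]), np.float64(0.0))
top0 cone table z 0.0005
   0.009 964 enc 565.7 210.9 [0.5635 0.207  0.0118] 0.015
   0.031 232 enc 565.9 210.5 [0.5625 0.2023 0.0337] 0.037
   0.055 228 enc 565.5 211.0 [0.5648 0.2094 0.0579] 0.061
   0.065 163 enc 565.9 211.0 [0.5648 0.2092 0.0735] 0.08
scene0 small table z 0.0001
  top 0 nan enc 0.0 0.0 fit (array([0., 0.]), np.float64(0.0))
scene0 med table z 0.0001
  top 0 nan enc 0.0 0.0 fit (array([0., 0.]), np.float64(0.0))
scene0 large table z 0.0002
  top 0 nan enc 0.0 0.0 fit (array([0., 0.]), np.float64(0.0))
scene0 cone table z 0.0002
   0.009 398 enc 610.5 190.8 [0.5851 0.1957 0.0119] 0.015
   0.031 133 enc 621.0 193.1 [0.5855 0.1987 0.034 ] 0.0367
   0.055 88 enc 566.0 211.7 [0.5685 0.2071 0.0579] 0.0608
   0.065 77 enc 565.8 210.2 [0.5673 0.2083 0.0729] 0.08<stdin>:10: RuntimeWarning: Mean of empty slice.
  ret = ret.dtype.type(ret / rcount)
```

```bash
python3 - <<'E'
from m import *
for tag,pts in(('top0',dict(small=(300,268),med=(321,152),large=(413,284),cone=(153,219))),('scene0',dict(small=(254,192),med=(325,256),large=(185,251),cone=(349,138)))):
    d=dict(np.load(tag+'.npz')); W=world(d)
    for n,(u,v) in pts.items():
        w=W[v-35:v+35,u-35:u+35].reshape(-1,3); w=w[~np.isnan(w[:,0])]
        if n=='cone':
            for a,b in((.0095,.0145),(.0315,.0365),(.0555,.0605),(.065,.085)):
                c0=np.array([.5657,.211]); t=w[(w[:,2]>a)&(w[:,2]<b)&(np.hypot(*(w[:,:2]-c0).T)<.048)]
                (c,r),_=cv2.minEnclosingCircle((t[:,:2]*1000).astype(np.float32)); print('cone',a,len(t),'enc',np.round(c,1),round(r,1))
            continue
        for a,b in ((.003,.02),(.0225,.031)):
            c0=np.nanmedian(W[v-14:v+14,u-14:u+14].reshape(-1,3),0)[:2]
            t=w[(w[:,2]>a)&(w[:,2]<b)&(np.hypot(*(w[:,:2]-c0).T)<.05)]
            (c,r),_=cv2.minEnclosingCircle((t[:,:2]*1000).astype(np.float32)); print(tag,n,a,c0,len(t),'z',np.median(t[:,2]),'enc',np.round(c,1),round(r,1),'fit',circ(t[:,:2]))
E
```

```text
top0 small 0.003 [ 0.48840592 -0.03740208] 66 z 0.003683511717005609 enc 489.7 -38.3 fit (array([ 0.48524896, -0.03546242]), np.float64(0.030146573744622207))
top0 small 0.0225 [ 0.48840592 -0.03740208] 245 z 0.025433441091608347 enc 486.9 -36.7 fit (array([ 0.48673812, -0.03648757]), np.float64(0.017948392165131995))
top0 med 0.003 [ 0.69102306 -0.07053912] 178 z 0.009955705491045845 enc 691.9 -74.1 fit (array([ 0.68741532, -0.07154144]), np.float64(0.0274493411095455))
top0 med 0.0225 [ 0.69102306 -0.07053912] 321 z 0.025482377814664513 enc 687.5 -70.7 fit (array([ 0.68750304, -0.07054306]), np.float64(0.024876875734956283))
top0 large 0.003 [ 0.46686856 -0.22735095] 232 z 0.010479318621414498 enc 466.6 -229.5 fit (array([ 0.46631744, -0.22103664]), np.float64(0.03205912712502904))
top0 large 0.0225 [ 0.46686856 -0.22735095] 464 z 0.0254123700474954 enc 467.5 -223.7 fit (array([ 0.46724778, -0.22336204]), np.float64(0.03185568123325627))
cone 0.0095 904 enc 565.7 210.9
cone 0.0315 221 enc 565.9 210.5
cone 0.0555 214 enc 565.5 211.0
cone 0.065 163 enc 565.9 211.0
scene0 small 0.003 
[... 373 characters left out ...]
nc 684.3 -64.2 fit (array([ 0.68603841, -0.0720167 ]), np.float64(0.026156485416927052))
scene0 med 0.0225 [ 0.68453279 -0.06394585] 251 z 0.025586786659877087 enc 687.9 -68.9 fit (array([ 0.68776646, -0.06960418]), np.float64(0.024974811740785405))
scene0 large 0.003 [ 0.46009638 -0.21859037] 289 z 0.011193966995964703 enc 460.9 -219.9 fit (array([ 0.46897008, -0.2235392 ]), np.float64(0.032197112224386266))
scene0 large 0.0225 [ 0.46009638 -0.21859037] 331 z 0.025603561845776397 enc 467.4 -221.8 fit (array([ 0.46754189, -0.22246384]), np.float64(0.03181270532390037))
cone 0.0095 316 enc 565.7 210.8
cone 0.0315 111 enc 565.9 211.3
cone 0.0555 84 enc 566.0 211.7
cone 0.065 77 enc 565.8 210.2
```

```bash
cat >> m.py <<'E'
from scipy.spatial.transform import Rotation as Ro
def go(p,yaw=None):
    o=status.get_obs(); R=Ro.from_euler('xyz',o['ee_rot']).as_matrix()
    s=R.T@(np.array(p)-o['tool_pos']); dy=0
    if yaw is not None: dy=-(yaw-o['ee_rot'][2])
    print('t',round(o['time_s'],2),'pos',o['tool_pos'].round(4),'rot',o['ee_rot'].round(4),'F',o['ft_force'].round(1),'open',round(o['opening'],4),'q',o['qpos'].round(2))
    print('shift',s.round(4),'turn',round(dy,4))
E
python3 - <<'E'
from m import *
go((.6875,-.0703,.20),-np.pi/2)
for tag in('top0','scene0'):
    W=world(dict(np.load(tag+'.npz'))).reshape(-1,3); W=W[~np.isnan(W[:,0])]
    for n,c in(('med',(.6875,-.0703)),('cone',(.5657,.211))):
        p=W[(W[:,2]>.03)]; r=np.hypot(*(p[:,:2]-c).T); p=p[(r>.045)&(r<.17)]; r=np.hypot(*(p[:,:2]-c).T)
        a=np.degrees(np.arctan2(p[:,1]-c[1],p[:,0]-c[0]))//30*30
        for k in np.unique(a): print(tag,n,k,'rmin',r[a==k].min().round(3),'zmax',p[a==k,2].max().round(3))
E
```

```text
t 0.1 pos [ 0.1872 -0.5432  0.2306] rot [-1.5707  0.0016 -1.239 ] F [-0.   0.4  0.3] open 0.0855 q [-1.26  0.32  1.57  0.    1.26 -0.02]
shift [-0.2841  0.0311  0.6271] turn 0.3318
top0 med -120.0 rmin 0.158 zmax 0.062
top0 med 0.0 rmin 0.101 zmax 0.132
top0 med 30.0 rmin 0.112 zmax 0.136
top0 cone -30.0 rmin 0.122 zmax 0.088
top0 cone 0.0 rmin 0.131 zmax 0.036
scene0 med -120.0 rmin 0.157 zmax 0.063
scene0 med 0.0 rmin 0.102 zmax 0.122
scene0 med 30.0 rmin 0.112 zmax 0.136
scene0 cone -30.0 rmin 0.123 zmax 0.088
scene0 cone 0.0 rmin 0.152 zmax 0.032
```

```bash
python3 -m pendant '-0.0158 0 0.0348 0.03; -0.0316 0 0.0697 0.06; -0.0474 0 0.1045 0.09; -0.0631 0 0.1394 0.12; -0.0789 0 0.1742 0.15; -0.0947 0 0.209 0.18; -0.1105 0 0.2439 0.21; -0.1263 0 0.2787 0.24; -0.142 0 0.3136 0.27; -0.1578 0 0.3484 0.3; -0.1736 0 0.3832 0.33; -0.1894 0 0.418 0.332' 0 30; python3 -c "
from m import *
go((.6875,-.0703,.17),-np.pi/2)"
```

```text
time_s: 1.1
tool_pos: [0.5216, -0.2263, 0.2305]
ee_rot: [-1.572, 0.002, -1.572]
ft_force: [0.6, -0.6, -0.3]
opening: 0.085
t 1.1 pos [ 0.5216 -0.2263  0.2305] rot [-1.5721  0.0018 -1.5719] F [ 0.6 -0.6 -0.3] open 0.085 q [-0.43  0.31  1.58  0.    1.25  1.14]
shift [-0.1561  0.0606  0.1659] turn -0.0011
```

```bash
python3 -m pendant '-0.023 0.005 0.025 0; -0.047 0.01 0.05 0; -0.07 0.02 0.075 0; -0.094 0.03 0.1 0; -0.117 0.045 0.125 0; -0.14 0.055 0.15 0; -0.1561 0.0606 0.1659 0; -0.1561 0.0606 0.1659 0; -0.1561 0.0606 0.1659 0' 0 30; python3 -c "
from m import *
go((.6875,-.0703,.17),-np.pi/2)
d=cap('wrist','w1');W=world(d);t=W.reshape(-1,3);t=t[(t[:,2]>.022)&(t[:,2]<.031)&(np.hypot(t[:,0]-.6875,t[:,1]+.0703)<.06)]
print(len(t),t[:,2].mean(),circ(t[:,:2]),cv2.minEnclosingCircle((t[:,:2]*1000).astype(np.float32)))"
```

```text
time_s: 1.85
tool_pos: [0.6875, -0.0693, 0.1684]
ee_rot: [-1.575, 0.002, -1.57]
ft_force: [-0.2, 0.4, -0.9]
opening: 0.0855
t 1.85 pos [ 0.6875 -0.0693  0.1684] rot [-1.5748  0.0017 -1.5698] F [-0.2  0.4 -0.9] open 0.0855 q [-0.12  0.54  1.36  0.    1.24  1.45]
shift [ 0.001  -0.0016 -0.    ] turn 0.001
1056 0.025918522328632843 (array([ 0.69047773, -0.06935189]), np.float64(0.024717214597693257)) ((690.1597290039062, -69.38688659667969), 27.7631893157959)
```

View pics/w1.png

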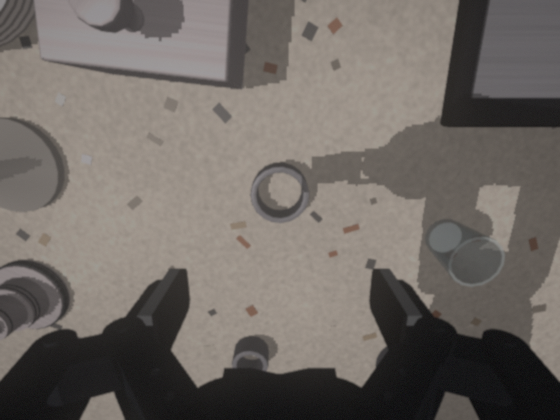

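```bash
python3 -c "
from m import *
go((.6888,-.0697,.035),-np.pi/2);go((.6888,-.0697,.003),-np.pi/2)"
```

```text
t 1.9 pos [ 0.6871 -0.0702  0.1692] rot [-1.5739e+00  1.4000e-03 -1.5711e+00] F [-0.3  0.2  0.4] open 0.0854 q [-0.12  0.54  1.36  0.    1.24  1.45]
shift [-0.0003  0.1342  0.0021] turn -0.0003
t 1.9 pos [ 0.6871 -0.0702  0.1692] rot [-1.5739e+00  1.4000e-03 -1.5711e+00] F [-0.3  0.2  0.4] open 0.0854 q [-0.12  0.54  1.36  0.    1.24  1.45]
shift [-0.0003  0.1662  0.0022] turn -0.0003
```

```bash
python3 -m pendant '0 0.02 0.001 0; 0 0.05 0.0015 0; 0 0.08 0.0015 0; 0 0.11 0.002 0; 0 0.13 0.002 0; 0 0.14 0.002 0; 0 0.15 0.002 0; 0 0.158 0.002 0; 0 0.164 0.002 0; 0 0.166 0.002 0; 0 0.166 0.002 0' 0 30; python3 -c "
from m import *
go((.6888,-.0697,.003),-np.pi/2);cap('scene','s1')"
```

```text
time_s: 2.82
tool_pos: [0.6888, -0.0701, 0.0035]
ee_rot: [-1.573, 0.001, -1.571]
ft_force: [0.5, 0.8, -0.6]
opening: 0.0857
t 2.82 pos [ 0.6888 -0.0701  0.0035] rot [-1.5734e+00  1.3000e-03 -1.5712e+00] F [ 0.5  0.8 -0.6] open 0.0857 q [-0.12  0.69  1.53  0.    0.92  1.45]
shift [-0.0004  0.0005  0.    ] turn -0.0004
```

View pics/s1.png

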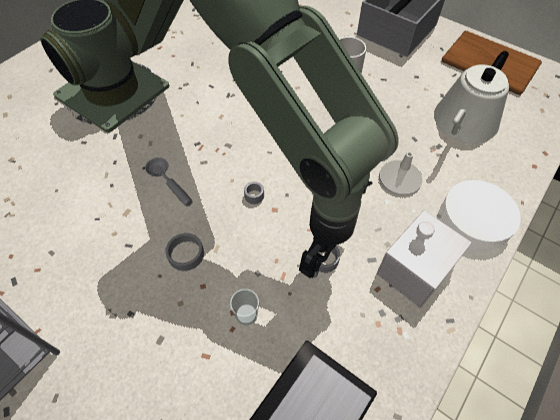

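The fingers straddle the collar at about (325,258), and nothing else is near it. Closing.

```bash
python3 -m pendant '0 0 0 0;0 0 0 0;0 0 0 0;0 0 0 0;0 0 0 0;0 0 0 0;0 0 0 0;0 0 0 0' 1 35; python3 -m pendant '0 0 0 0;0 0 0 0;0 0 0 0;0 0 0 0'
```

```text
time_s: 3.53
tool_pos: [0.6896, -0.0699, 0.0052]
ee_rot: [-1.571, 0.001, -1.571]
ft_force: [-1.2, 0.7, 6.3]
opening: 0.0552
time_s: 3.87
tool_pos: [0.6897, -0.0699, 0.0053]
ee_rot: [-1.571, 0.001, -1.571]
ft_force: [-0.7, 0.1, 2.1]
opening: 0.055
```

```bash
python3 -m pendant '0 -0.005 0 0;0 -0.02 0 0;0 -0.04 0 0;0 -0.07 0 0;0 -0.1 0 0;0 -0.13 0 0; 0 -0.155 0 0; 0 -0.165 0 0; 0 -0.165 0 0;0 -0.165 0 0'; python3 -c "
from m import *
go((.5657,.211,.17),-np.pi/2);cap('scene','s2');d=cap('wrist','w2');cap('top','t2')"
```

```text
time_s: 4.7
tool_pos: [0.6891, -0.0701, 0.1693]
ee_rot: [-1.572, 0.001, -1.571]
ft_force: [0.4, 0.8, -2.9]
opening: 0.0549
t 4.7 pos [ 0.6891 -0.0701  0.1693] rot [-1.5723e+00  1.4000e-03 -1.5709e+00] F [ 0.4  0.8 -2.9] open 0.0549 q [-0.12  0.54  1.36  0.    1.24  1.45]
shift [-2.810e-01 -1.000e-04 -1.235e-01] turn -0.0001
```

View pics/w2.png

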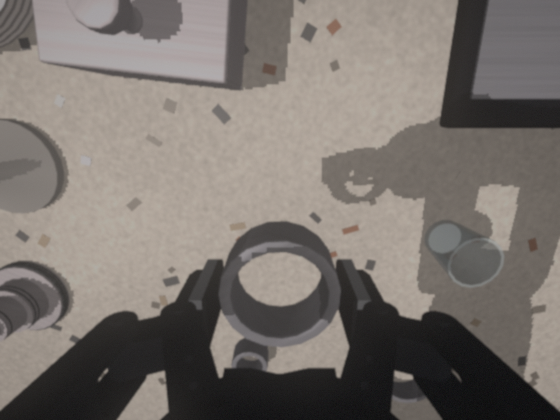

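View pics/s2.png

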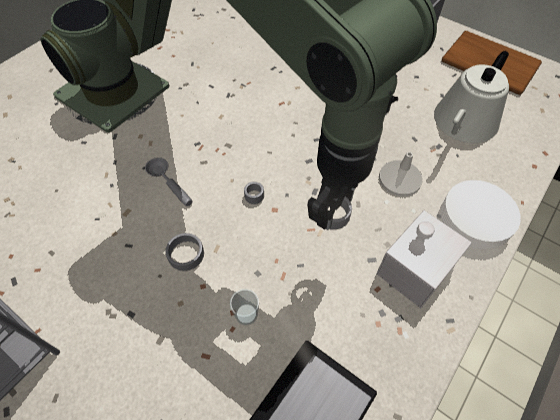

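```bash
cat >> m.py <<'E'
def held(tag,cone=None):
    o=status.get_obs(); W=world(dict(np.load(tag+'.npz'))); 
    m=W[215:355,215:345].reshape(-1,3); tcp=o['tool_pos']
    z=m[:,2]; z=z[(z>tcp[2]-.02)&(z<tcp[2]+.04)]
    h,e=np.histogram(z,bins=np.arange(tcp[2]-.02,tcp[2]+.041,.001)); k=h.argmax(); zt=e[k]+.0005
    print('top z rel tcp',zt-tcp[2],h.max(),h)
    t=m[(abs(m[:,2]-zt)<.0025)]
    # RANSAC-less: refine plane
    for _ in range(5):
        A=np.c_[t[:,:2]-tcp[:2],np.ones(len(t))]; s=np.linalg.lstsq(A,t[:,2]-tcp[2],rcond=None)[0]
        rr=np.c_[m[:,:2]-tcp[:2],np.ones(len(m))]@s-(m[:,2]-tcp[2]); t=m[abs(rr)<.0012]
    print('plane slope deg',np.degrees(s[:2]).round(2),'z',s[2].round(4),len(t))
    c,r=circ(t[:,:2]); (ce,re)=cv2.minEnclosingCircle((t[:,:2]*1000).astype(np.float32))
    print('fit',c-tcp[:2],r,'enc',np.array(ce)/1000-tcp[:2],re, 'abs',np.array(ce))
E
python3 -c "
from m import *
held('w2')"
```

```text
top z rel tcp 0.021500000000000047 2166 [   0    0    0    0    0    0    0    0    0    0    0    0    0    0
    0    5   55  132  169  183  162  162  186  179  182  200  190  206
  228  218  255  203  255  245  253  252  257  271  260  417 1040 2166
  797   59   41   54   42   27   35   20   16    5    2    0    0    0
    0    0    0    0]
plane slope deg [-0.16  0.08] z 0.0215 3767
fit [ 8.50495209e-04 -6.71952496e-05] 0.024898728169410505 enc [ 2.43484719e-03 -6.32809460e-05] 30.166667938232422 abs [690.87451172 -70.00000763]
```

```bash
python3 -m pendant '-0.012 0 -0.009 0;-0.04 0 -0.03 0; -0.07 0 -0.055 0; -0.1 0 -0.078 0; -0.13 0 -0.1 0; -0.16 0 -0.123 0; -0.19 0 -0.146 0; -0.22 0 -0.17 0; -0.25 0 -0.192 0; -0.27 0 -0.206 0; -0.281 0 -0.214 0;-0.281 0 -0.214 0'; python3 -m pendant '0 0 0 0; 0 0 0 0'; python3 -c "
from m import *
d=cap('wrist','w3');held('w3');go((.5657,.211,.17),-np.pi/2);cap('scene','s3');cap('top','t3')
W=world(d).reshape(-1,3)
for a,b in((.0095,.0145),(.0315,.0365),(.0555,.0605),(.070,.085)):
    c0=np.array([.5657,.211]); t=W[(W[:,2]>a)&(W[:,2]<b)&(np.hypot(*(W[:,:2]-c0).T)<.05)]
    if len(t):(c,r)=cv2.minEnclosingCircle((t[:,:2]*1000).astype(np.float32)); print('cone',a,len(t),'enc',np.round(c,1),round(r,1),t.mean(0))
"
```

```text
time_s: 5.85
tool_pos: [0.4719, 0.2129, 0.1678]
ee_rot: [-1.579, 0.001, -1.568]
ft_force: [0.6, -0.1, -2.0]
opening: 0.0554
time_s: 6.02
tool_pos: [0.4715, 0.2124, 0.1667]
ee_rot: [-1.581, 0.0, -1.567]
ft_force: [0.0, -0.5, -2.0]
opening: 0.0555
top z rel tcp 0.020500000000000046 2014 [   0    0    0    0    0    0    0    0    0    0    0    0    0    0
    3   37  114  153  180  160  183  185  178  177  201  209  195  213
  219  245  230  247  231  260  253  262  259  276  338  756 2014 1309
  109   55   46   39   38   31   20   12   14    4    0    0    0    0
    0    0    0    0]
plane slope deg [-0.54 -0.1 ] z 0.0208 3778
fit [0.00046567 0.00024728] 0.024878755993556833 enc [0.00198028 0.00026302] 30.346220016479492 abs [473.93972778 212.43475342]
t 6.07 pos [0.472  0.2122 0.167 ] rot [-1.5806e+00  6.0000e-04 -1.5682e+00] F [-0.5  0.1 -1.9] open 0.055 q [0.4  0.29 1.79 0.   1.08 1.96]
shift [ 0.0014 -0.004   0.0937] turn 0.0026
cone 0.0095 4033 enc [567.7 212.5] 42.0 [0.56880316 0.21262366 0.01210368]
cone 0.0315 1191 enc [567.7 212.6] 25.9 [0.56697303 0.21256858 0.03428543]
cone 0.0555 1113 enc [567.5 212.6] 18.5 [0.56793768 0.21267619 0.0584235 ]
cone 0.07 723 enc [567.7 212.6] 10.4 [0.56746256 0.21259289 0.07552079]
```

View pics/w3.png

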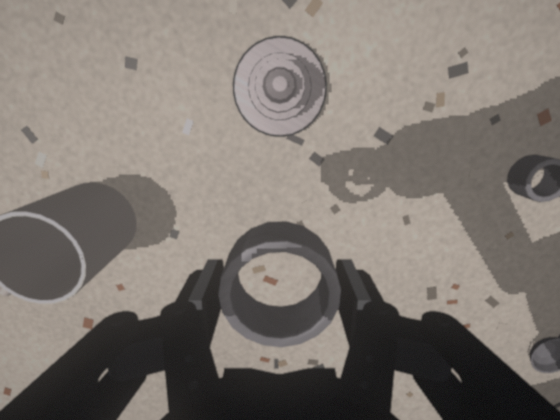

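View pics/t3.png

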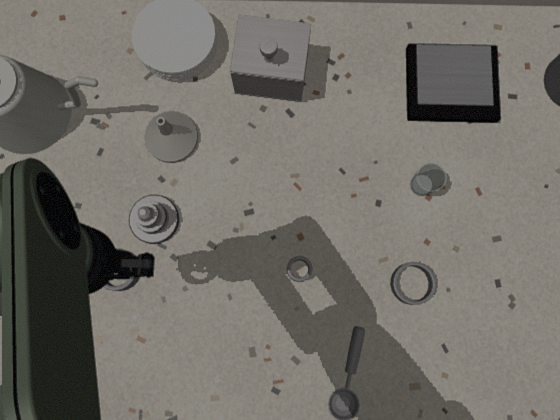

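```bash
python3 -c "
from m import *
go((.567,.2122,.15),-np.pi/2)"
```

```text
t 6.17 pos [0.4723 0.2121 0.1673] rot [-1.5799e+00  1.0000e-03 -1.5689e+00] F [-0.7 -1.6 -1.7] open 0.0551 q [0.4  0.29 1.79 0.   1.08 1.96]
shift [0.0001 0.0165 0.0948] turn 0.0019
```

```bash
python3 -m pendant '0 0.004 0.02 0.002;0 0.008 0.04 0.002; 0 0.012 0.06 0.002; 0 0.0165 0.0948 0.002'; python3 -m pendant '0 0 0 0';python3 -m pendant '0 0 0 0; 0 0 0 0; 0 0 0 0';  python3 -c "
from m import *
d=cap('wrist','w4');held('w4');go((.567,.2122,.15),-np.pi/2);cap('scene','s4')
W=world(d).reshape(-1,3)
for a,b in((.0095,.0145),(.0315,.0365),(.0555,.0605),(.070,.085)):
    c0=np.array([.5657,.211]); t=W[(W[:,2]>a)&(W[:,2]<b)&(np.hypot(*(W[:,:2]-c0).T)<.05)]
    if len(t):(c,r)=cv2.minEnclosingCircle((t[:,:2]*1000).astype(np.float32)); print('cone',a,len(t),'enc',np.round(c,1),round(r,1),t.mean(0))
"
```

```text
time_s: 6.5
tool_pos: [0.5662, 0.2113, 0.1498]
ee_rot: [-1.582, 0.001, -1.571]
ft_force: [-0.2, 0.7, -2.5]
opening: 0.0551
time_s: 6.58
tool_pos: [0.5722, 0.2105, 0.1484]
ee_rot: [-1.578, 0.001, -1.574]
ft_force: [1.3, 1.1, -2.3]
opening: 0.0554
time_s: 6.83
tool_pos: [0.5719, 0.2099, 0.1482]
ee_rot: [-1.579, 0.001, -1.575]
ft_force: [0.8, -1.2, -1.5]
opening: 0.055
top z rel tcp 0.020500000000000046 2169 [   0    0    0    0    0    0    0    0    0    0    0    0    0    0
    3   35  126  170  176  159  170  192  170  189  200  201  197  221
  212  251  216  241  259  236  251  246  277  267  380  746 2169 1137
   87   46   52   44   36   26   23   18   12    3    0    0    0    0
    0    0    0    0]
plane slope deg [-0.41 -0.08] z 0.0207 3774
fit [ 0.00107534 -0.00021359] 0.02484843191331768 enc [ 0.00281144 -0.00021179] 30.26412582397461 abs [574.47772217 209.95201111]
t 6.88 pos [0.5717 0.2102 0.1485] rot [-1.5782e+00  8.0000e-04 -1.5743e+00] F [ 0.8 -0.4 -1.9] open 0.0549 q [0.33 0.44 1.6  0.   1.11 1.9 ]
shift [-0.002  -0.0014 -0.0047] turn -0.0035
cone 0.0095 2587 enc [568.  212.6] 41.9 [0.58200974 0.21268121 0.01215926]
cone 0.0315 788 enc [568.1 212.6] 25.8 [0.57956961 0.21227609 0.03421434]
cone 0.0555 577 enc [568.2 212.5] 18.4 [0.57709089 0.21270981 0.05839584]
cone 0.07 146 enc [572.3 212.9] 9.4 [0.57537598 0.21292517 0.07309245]
```

View pics/w4.png

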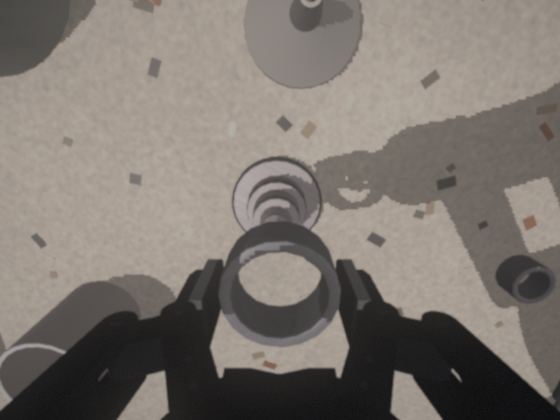

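View pics/s4.png

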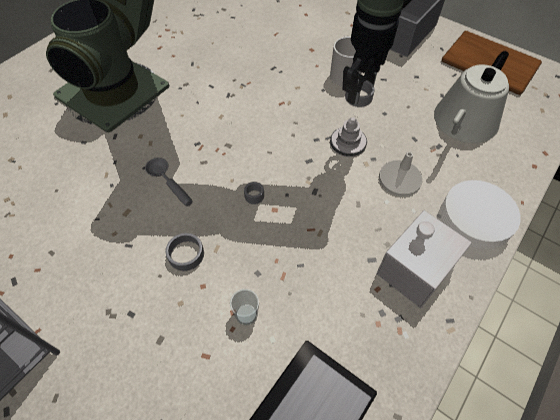

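```bash
python3 -m pendant '-0.001 0.003 -0.003 -0.0035; -0.0024 0.015 -0.0049 -0.0035; -0.0024 0.03 -0.0049 -0.0035; -0.0024 0.043 -0.005 -0.0035;-0.0024 0.045 -0.005 -0.0035;-0.0024 0.045 -0.005 -0.0035;-0.0024 0.045 -0.005 -0.0035;-0.0024 0.045 -0.005 -0.0035';  python3 -c "
from m import *
d=cap('wrist','w5');held('w5');go((.567,.2125,.07),-np.pi/2);cap('scene','s5');cap('top','t5')
W=world(d).reshape(-1,3)
for a,b in((.0095,.0145),(.0315,.0365),(.0555,.0605)):
    c0=np.array([.5657,.211]); t=W[(W[:,2]>a)&(W[:,2]<b)&(np.hypot(*(W[:,:2]-c0).T)<.05)]
    if len(t):(c,r)=cv2.minEnclosingCircle((t[:,:2]*1000).astype(np.float32)); print('cone',a,len(t),'enc',np.round(c,1),round(r,1),circ(t[:,:2]))
a=cv2.imread('pics/s5.png')[60:200,290:430];b=cv2.imread('pics/w5.png')[140:380,190:370]
cv2.imwrite('pics/c5.png',np.hstack([cv2.resize(a,(500,500)),cv2.resize(b,(300,500))]))
"
```

```text
time_s: 7.6
tool_pos: [0.5668, 0.2131, 0.1048]
ee_rot: [-1.576, 0.002, -1.57]
ft_force: [-0.0, -0.1, -2.0]
opening: 0.0549
top z rel tcp 0.020500000000000018 1855 [   0    0    0    0    0    0    0    0    0    0    0    0    0    0
    1   18  103  162  162  179  166  185  165  193  204  199  191  198
  226  235  252  232  234  243  249  252  302  247  301  604 1855 1639
  177   52   56   34   43   31   20   17   12    6    1    0    0    0
    0    0    0    0    0]
plane slope deg [-0.23 -0.02] z 0.0209 3769
fit [ 7.41719163e-04 -5.44891730e-06] 0.024863100811755953 enc [ 2.53361049e-03 -8.60240291e-05] 30.168689727783203 abs [569.39245605 212.99560547]
t 7.65 pos [0.5669 0.2131 0.1049] rot [-1.5759  0.0016 -1.5703] F [-1.   0.3 -2. ] open 0.0554 q [0.34 0.47 1.67 0.   1.01 1.91]
shift [0.0006 0.0349 0.0003] turn 0.0005
cone 0.0095 3352 enc [567.7 212.6] 42.2 (array([0.56827185, 0.21258159]), np.float64(0.03491250448346154))
cone 0.0315 1001 enc [568.2 212.6] 25.9 (array([0.56847645, 0.21262247]), np.float64(0.02253262901383348))
cone 0.0555 586 enc [567.9 212.7] 18.6 (array([0.56730005, 0.21278763]), np.float64(0.016630957612459377))
```

View pics/c5.png

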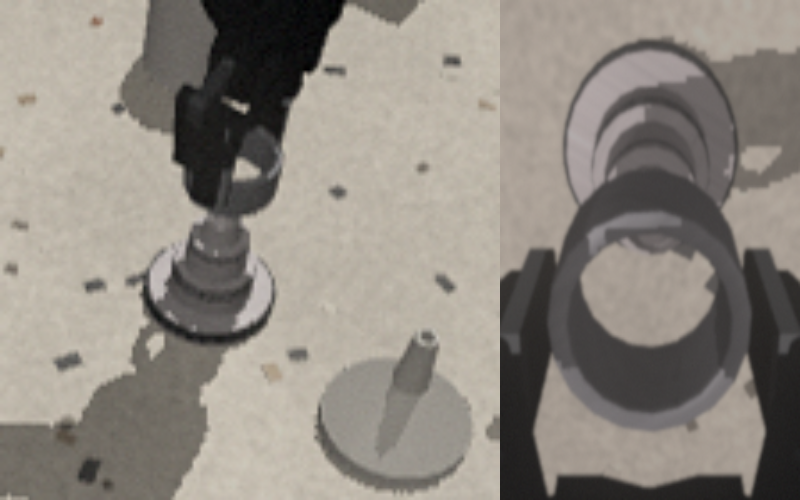

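The collar sits directly above the cone's nose, within about 0.5 mm. Next, I lower it in stages and watch the force.

```bash
python3 -m pendant '0.0004 0.003 0.0004 0;0.0004 0.01 0.0004 0;0.0004 0.017 0.0004 0;0.0004 0.024 0.0004 0;0.0004 0.03 0.0004 0;0.0004 0.035 0.0004 0;0.0004 0.035 0.0004 0;0.0004 0.035 0.0004 0';  python3 -c "
from m import *
d=cap('wrist','w6');held('w6');go((.567,.2125,.046),-np.pi/2)
W=world(d).reshape(-1,3)
for a,b in((.0095,.0145),(.0315,.0365),(.0555,.0605),(.070,.085)):
    c0=np.array([.5677,.2126]); t=W[(W[:,2]>a)&(W[:,2]<b)&(np.hypot(*(W[:,:2]-c0).T)<.045)]
    if a>.06: t=t[np.hypot(*(t[:,:2]-c0).T)<.014]
    if len(t):(c,r)=cv2.minEnclosingCircle((t[:,:2]*1000).astype(np.float32)); print('cone',a,len(t),'enc',np.round(c,1),round(r,1))
b=cv2.imread('pics/w6.png')[140:380,190:370]
cv2.imwrite('pics/c6.png',cv2.resize(b,(360,480)))
"
```

```text
time_s: 8.42
tool_pos: [0.5667, 0.2125, 0.069]
ee_rot: [-1.577, 0.001, -1.571]
ft_force: [0.5, 0.6, -2.7]
opening: 0.0556
top z rel tcp 0.020500000000000032 2225 [   0    0    0    0    0    0    0   21  214  229   33   13    7   16
   31   76  152  222  215  244  245  231  251  327  341  328  353  339
  434  378  237  247  251  230  265  251  296  246  393  972 2225  839
   70   47   42   49   28   29   21   16   12    0    0    0    0    0
    0    0    0    0]
plane slope deg [-0.38 -0.02] z 0.0205 3788
fit [ 0.00052582 -0.00013641] 0.02485930390292984 enc [ 0.0024134  -0.00013534] 30.216556549072266 abs [569.42749023 212.52275085]
t 8.47 pos [0.567  0.2127 0.0695] rot [-1.5764e+00  1.4000e-03 -1.5704e+00] F [-0.2 -0.2 -1.7] open 0.0549 q [0.34 0.51 1.7  0.   0.93 1.91]
shift [0.0002 0.0235 0.0001] turn 0.0004
cone 0.0095 4325 enc [567.7 212.6] 42.1
cone 0.0315 1029 enc [568.4 212.7] 25.7
cone 0.0555 498 enc [565.7 212.7] 18.0
cone 0.07 1207 enc [568.  212.6] 10.7
```

View pics/c6.png

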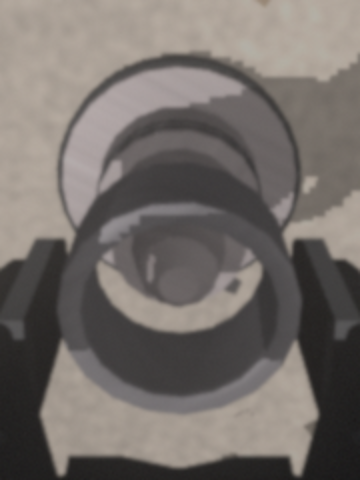

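```bash
python3 -m pendant '0 0.004 0.0004 0;0 0.009 0.0004 0;0 0.014 0.0004 0;0 0.019 0.0004 0;0 0.0235 0.0004 0;0 0.0235 0.0004 0;0 0.0235 0.0004 0';  python3 -c "
from m import *
d=cap('wrist','w7');held('w7');go((.567,.2125,.039),-np.pi/2)"
```

```text
time_s: 9.05
tool_pos: [0.567, 0.2126, 0.0455]
ee_rot: [-1.577, 0.001, -1.57]
ft_force: [0.3, -0.6, -2.3]
opening: 0.0552
top z rel tcp 0.020500000000000032 2281 [  38   82   48   31   26   87   80   66  100   34    1    0    0    0
    1   20   59   75   73   93   78   81  100   96  110  131  127  188
  203  214  240  492 1318  697  339  345  364  373  431  971 2281 1075
  166  142  120  132  183  238  206  177  175  193  309   79    0    0
    0    0    0    0    0]
plane slope deg [-0.37 -0.06] z 0.0206 3978
fit [ 0.00027407 -0.00012409] 0.024343698139369364 enc [ 2.21291080e-03 -2.49191626e-05] 30.2254638671875 abs [569.54388428 212.67271423]
t 9.1 pos [0.5673 0.2127 0.0459] rot [-1.5765e+00  1.4000e-03 -1.5705e+00] F [ 0.5  0.1 -1.9] open 0.0552 q [0.34 0.54 1.73 0.   0.88 1.91]
shift [ 0.0002  0.0069 -0.0003] turn 0.0003
```

```bash
python3 -m pendant '0 0.002 0 0;0 0.0035 0 0;0 0.005 0 0;0 0.005 0 0'; python3 -m pendant '0 0.001 0 0;0 0.001 0 0; 0 0.001 0 0';python3 -m pendant '0 0.001 0 0;0 0.001 0 0; 0 0.001 0 0'
```

```text
time_s: 9.43
tool_pos: [0.5671, 0.2126, 0.0406]
ee_rot: [-1.577, 0.001, -1.57]
ft_force: [0.6, -0.1, -2.0]
opening: 0.0555
time_s: 9.68
tool_pos: [0.5671, 0.2126, 0.0396]
ee_rot: [-1.577, 0.001, -1.571]
ft_force: [0.0, 0.4, -1.8]
opening: 0.0551
time_s: 9.93
tool_pos: [0.5672, 0.2127, 0.0392]
ee_rot: [-1.577, 0.001, -1.57]
ft_force: [-1.2, 0.3, 2.7]
opening: 0.0552
```

```bash
python3 -m pendant '0 0.001 0 0;0 0.001 0 0; 0 0.001 0 0';python3 -c "
from m import *
cap('scene','s8');cap('wrist','w8');held('w8')
a=cv2.imread('pics/s8.png')[60:200,290:430];b=cv2.imread('pics/w8.png')[140:380,190:370]
cv2.imwrite('pics/c8.png',np.hstack([cv2.resize(a,(500,500)),cv2.resize(b,(300,500))]))"
```

```text
time_s: 10.18
tool_pos: [0.5672, 0.2127, 0.0392]
ee_rot: [-1.576, 0.002, -1.571]
ft_force: [-2.4, -0.7, 6.9]
opening: 0.0554
top z rel tcp 0.02150000000000004 1971 [  35   41   40   55   55   30   19   77   87   47   20   19   10    2
   17   27   30   72   79   68   78   86   77   83   93  112  100  105
  123  144  149  153  172  238  252  323  304  355  874 1677 1896 1971
  341  136  150  138  137  127  130  104  127   97  103  194  211  192
  172  164  247  297]
plane slope deg [-0.23 -0.04] z 0.0208 4516
fit [ 2.02666273e-04 -2.73377848e-05] 0.023597724639114605 enc [ 2.50626984e-03 -1.01307135e-05] 30.28133773803711 abs [569.69390869 212.66775513]
```

View pics/c8.png

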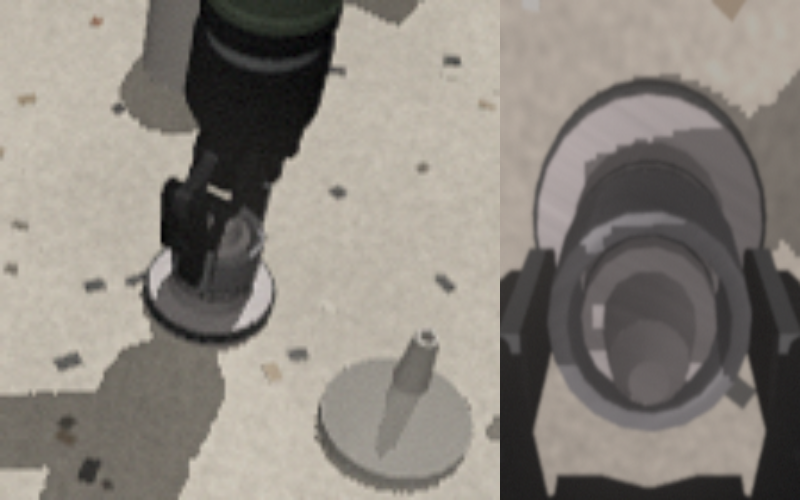

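The force rose to about 9 N above the free-hanging reading. The collar top is at 60 mm, which fits the second step. Releasing.

```bash
python3 -m pendant '0 0 0 0;0 0 0 0;0 0 0 0;0 0 0 0;0 0 0 0;0 0 0 0;0 0 0 0' 0; python3 -c "
from m import *
cap('wrist','w9');held('w9')"
```

```text
time_s: 10.87
tool_pos: [0.5672, 0.2127, 0.0391]
ee_rot: [-1.576, 0.002, -1.57]
ft_force: [-0.3, 0.3, -0.2]
opening: 0.0853
top z rel tcp 0.021500000000000033 2083 [  37   44   46   52   60   33   22   72   86   54   19   20   15    0
    8   30   40   65   79   63   73   86   78   88   84   90  102   97
  105  106  137  119  151  178  285  280  269  304  766 1610 1721 2083
  399  101  101   91   99  101  102   95  104  101   99  189  209  176
  203  155  228  329]
plane slope deg [-0.18  0.08] z 0.0209 4345
fit [2.16727740e-04 1.92846742e-05] 0.02349785972763621 enc [ 9.02852524e-05 -1.72172818e-05] 28.167272567749023 abs [567.28314209 212.65696716]
```

View pics/w9.png

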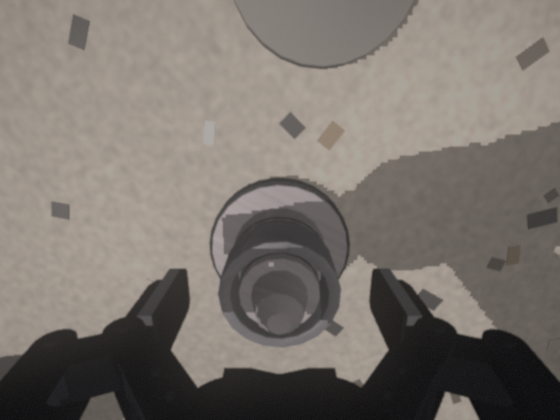

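Both fingers are clear of the collar (centred at 280,290), with gaps on each side. Next I retreat straight up.

```bash
python3 -m pendant '0 -0.004 0 0;0 -0.012 0 0;0 -0.025 0 0;0 -0.045 0 0;0 -0.07 0 0;0 -0.1 0 0;0 -0.13 0 0;0 -0.15 0 0;0 -0.16 0 0;0 -0.16 0 0'; python3 -m pendant '0 0 -0.02 0;0 0 -0.045 0;0 0 -0.07 0;0 0 -0.09 0;0 0 -0.1 0;0 0 -0.1 0;0 0 -0.1 0;0 0 -0.1 0'; python3 -c "
from m import *
go((.567,.2125,.2))
for n in('scene','top','wrist'):
    d=cap(n,n+'9'); w=world(d).reshape(-1,3); c0=np.array([.5667,.2117]); w=w[np.hypot(*(w[:,:2]-c0).T)<.032]
    t=w[(w[:,2]>.0565)&(w[:,2]<.064)&(np.hypot(*(w[:,:2]-c0).T)>.0215)]
    A=np.c_[t[:,:2]-c0,np.ones(len(t))]; s=np.linalg.lstsq(A,t[:,2],rcond=None)[0]
    print(n,len(t),'slope deg',np.degrees(s[:2]).round(2),'topz',s[2].round(4),cv2.minEnclosingCircle((t[:,:2]*1000).astype(np.float32)))
a=cv2.imread('pics/scene9.png')[60:200,290:430];b=cv2.imread('pics/top9.png')
cv2.imwrite('pics/c9.png',np.hstack([cv2.resize(a,(300,300)),cv2.resize(b,(400,300))]))"
```

```text
time_s: 11.75
tool_pos: [0.5693, 0.2129, 0.2023]
ee_rot: [-1.571, 0.004, -1.57]
ft_force: [0.8, 0.0, 0.4]
opening: 0.0854
time_s: 12.42
tool_pos: [0.4704, 0.213, 0.202]
ee_rot: [-1.57, 0.004, -1.571]
ft_force: [-0.1, -0.4, 0.4]
opening: 0.0856
t 12.42 pos [0.4704 0.213  0.202 ] rot [-1.5699  0.0035 -1.5706] F [-0.1 -0.4  0.4] open 0.0856 q [0.4  0.25 1.74 0.   1.15 1.97]
shift [0.0005 0.0021 0.0966] turn 0
scene 151 slope deg [0.03 0.02] topz 0.0593 ((564.4095458984375, 211.21405029296875), 29.31528091430664)
top 342 slope deg [ 0.19 -0.09] topz 0.0594 ((565.4201049804688, 210.41470336914062), 27.76618003845215)
wrist 1325 slope deg [-0.09 -0.14] topz 0.0601 ((567.4262084960938, 212.57516479492188), 27.915756225585938)
```

View pics/c9.png

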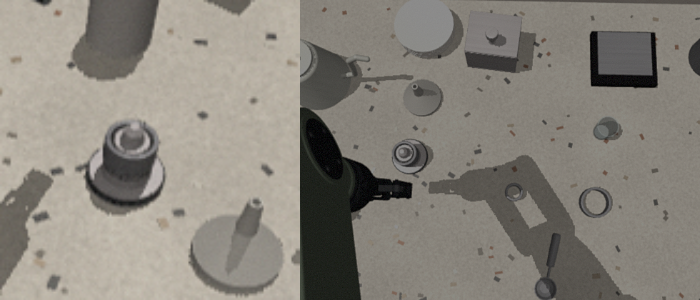

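The collar sits level on the cone with its top at about 60 mm. The other two collars are unmoved and the robot is clear.

```bash
python3 -c "
from cell import finish_job
print(finish_job())"
```

```text
the job is handed in; nothing more can be done
None
```

The middle collar is on the step marked with two grooves, released and level, and I handed the job in at about 12.6 s.

- **Placing:** I gripped the collar across its outside and carried it over the cone. I lowered it in the gripper until it stopped on the step; at the stop the wrist force had risen about 9 N. I then opened the fingers, rose straight up and backed away.
- **Height and level:** All three cameras put the collar's top face at 59–60 mm, where 60 is expected. It is tilted no more than 0.2°.
- **Other two collars:** They look to be where they were in the last top view. I judged this by eye and did not measure them again.
- **Disagreement:** The wrist camera and the fixed cameras differed by up to about 2.5 mm in absolute position, near the stated calibration. I lined up using the collar and cone as seen together by the wrist camera.
- **Tilt during the move:** The tool drifted up to about 0.6° off vertical and was about 0.3° off at the stop. I couldn't correct it directly; the collar settled level once released.

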